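# Rehang the lift-off cabinet door by its sprung hinge pin

### The job

Pull back the sprung hinge pin of the small metal door, lift the door off the empty instrument cabinet, and rehang it on the cabinet that holds the instruments. With the pin still held back, feel for the hinge slots and lower the door gently until it is fully seated in both, then let the pin spring home through the keeper hole and leave the door hanging straight. Do not force the hinge (stay under 30 N), and leave the other things on the table where they are.

Things in the scene. Friction and masses are not known exactly. Their poses are not given: they have to be found in the camera images.
- door: Lift-off metal door, 0.26 to 0.39 kg. Origin: middle of its hinge line, 147 mm up when seated; y along that line, z up. A barrel 16 mm thick, 106 long, ends in two round journals 10 mm thick that reach to y = +-69 mm and lie in the bracket's slots (3 mm end play each way, 1 mm in x). The 100 mm wide panel hangs to 105 mm below the line; mass centre about 30 mm below it.
- door_grip (a point): Point on the door, 30 mm above the hinge line (22 above the barrel), to close the fingers about, along the door's y: the middle of the two upright grip plates once pinched together (38 mm over both; 54 before). Plates: 12 mm thick in y, 22 wide in x, tops 46 mm above the line; one fixed (y -19 to -7 mm), one on the pin (y 23 to 35 mm at rest). The door is carried by the pinched pair.
- door_pin (a joint): Sprung hinge pin, 7 mm thick, on the hinge line at the door's +y end, in m: 0 = sprung fully out (through the keeper hole), 0.016 = fully pulled back to its stop, clear of the keeper. The spring pushes with 5 N when out, 10 N when fully back; the pin's grip plate moves with it, towards the door's -y.
- pin_tip (a point): End of the hinge pin: on the hinge line, 88 mm to the door's +y when out, 72 mm when fully back.
- cab_empty: Fixed white steel instrument cabinet, 160 mm deep (x), 200 wide (y), 125 high, empty, carrying the door at the start. Origin: centre of its underside; its opening looks along its +x, away from the robot. A metal hinge bracket on its top reaches past the front; its hinge line is 104 mm in front of the origin and 147 mm up, along y. The door hangs at the cabinet's yaw.
- cab_full: The same cabinet and bracket, but with a tray of instruments inside and no door: the door is to hang here, the same way round, pin to +y. Origin and axes as for cab_empty.
- cab_full_hinge (a point): Reference mark on cab_full for its hinge line: 86 mm in front of the cabinet's origin, midway across, 147 mm up. The bracket was clamped by eye, so the true hinge line lies anywhere from 5 to 31 mm farther out than this mark, along the cabinet's +x; its y and height are true. The slots must be felt for. The bracket does not shift under load.
- cab_full_slot (a point): Reference mark for the +y slot of cab_full's bracket (the slot is 5 to 31 mm farther out, as for cab_full_hinge). Two lugs at y = +-61 mm, 10 mm thick in y, each with a flat top 5 mm above the hinge line, reaching 34 mm before and behind the slot's middle, cut by a square open-topped slot 12 mm wide in x and 10 deep. A seated journal lies on the slot's floor.
- cab_full_keeper (a point): Reference mark for the keeper hole of cab_full's bracket (also 5 to 31 mm farther out): a 12 mm square hole on the hinge line, in a 6 mm thick upright plate, 77 to 83 mm to +y of the middle, whose top is 14 mm above the line.
- bowl: Steel bowl, 140 mm wide, 50 high; leave alone. Origin under its middle (as for those below).
- antiseptic: Green bottle, 70 mm wide, 170 high; leave alone.
- jar: Amber jar, 42 mm wide, 60 high, between the cabinets; leave alone.
- tape: Reel of tape, 56 mm wide, 25 high, between the cabinets; leave alone.
- mug: White mug, 72 mm wide, 85 high; leave alone.
- scissors: Scissors lying, 200 mm long; leave alone.
- tweezers: Tweezers lying, 140 mm long; leave alone.
Things that resemble listed ones, but are neither listed nor needed, are in the scene too. Several things have the shape of the door; the one meant has the colours described above.

How it is judged:
On the way, in this order (a step that is already met when the one before it is completed fails the run):
1. the hinge pin is pulled back while the door still hangs on the empty cabinet (value of joint door_pin above 0.013 m and x of door in the frame of cab_empty between 0.087 and 0.121 m and y of door in the frame of cab_empty between -0.006 and 0.006 m and z of door in the frame of cab_empty between 0.144 and 0.15 m), for 0.1 s.
2. the door is lifted clear of the empty cabinet's hinge (z of door in the frame of cab_empty above 0.177 m), for 0.1 s.
3. the door is seated in the slots of the full cabinet with the pin still held back (value of joint door_pin above 0.013 m and x of door in the frame of cab_full between 0.087 and 0.121 m and y of door in the frame of cab_full between -0.006 and 0.006 m and z of door in the frame of cab_full between 0.144 and 0.15 m), for 0.1 s.
At the end, for the whole second after the job is handed in: The door hangs released, at rest, upright and square (0.12 rad) in both slots of the full cabinet's hinge: hinge line within 3 mm of 147 mm high, 6 mm sideways, 1 to 35 mm in front of the mark; the pin sprung out to within 3 mm and its tip through the keeper (beyond 83 mm) (x of door in the frame of cab_full between 0.087 and 0.121 m and y of door in the frame of cab_full between -0.006 and 0.006 m and z of door in the frame of cab_full between 0.144 and 0.15 m and value of joint door_pin below 0.003 m and y of pin_tip in the frame of cab_full above 0.083 m and angle between door's own z axis and vertical below 0.12 rad and angle between the x axis of door and the x axis of cab_full, either way round below 0.12 rad and linear speed of door below 0.02 m/s and contact force between door and the fingers below 0.1 N); the robot touches nothing.
It fails at once if the door or pin is forced against the full cabinet or its hinge with more than 30 N (contact force between door and cab_full above 30 N).
It fails at once if the door or pin is forced against the empty cabinet or its hinge with more than 45 N (contact force between door and cab_empty above 45 N).
It fails at once if a bystander is moved by more than 30 mm (distance of any of bowl, antiseptic, jar, tape, mug, scissors, tweezers from where it was at the start of the episode above 0.03 m).
It also fails if it takes over 70 s, if anything falls off the work surface, if the arm or the gripper's body presses on something with over 40 N, if the wrist force passes 120 N, or if a joint passes its speed limit or range.

### The arm

A 7-joint arm with a two-finger parallel gripper is mounted at the origin on the work surface. World frame = base frame: x ahead of the robot, y to its left, z up, the work surface at z = 0. Lengths are in m, angles in rad, forces in N, time in s.
With the tool pointing down it reaches from about 0.4 to 0.85 m from the base axis. Payload 10.4 kg.
Tool frame: the origin (TCP) lies at the very end of the fingers, on their centre line; the grasp point (between the pads) lies 19 mm behind it; z points along the fingers, y is the line along which they close (so a half turn about z gives the same grasp; the last joint's range is limited). The gripper opens to 87 mm and grips with 3 to 60 N. Pads are 19 mm wide; open, the fingers measure 117 mm over their backs; the gripper's body (75 mm by 190 mm) begins 51 mm behind the grasp point.
Start: joints at [1.289, 0.332, -0.065, 1.46, 0.022, 1.35, -0.088], TCP at [0.16, -0.604, 0.223] pointing down, gripper open.
Joint ranges: [-2.6, 2.6], [-0.5, 2.12], [-1.47, 1.34], [0.16, 2.42], [-1.27, 4.41], [0.06, 2.06], [-2.6, 2.6]. Speed limits (rad/s): [2.22, 2.22, 2.79, 2.79, 3.14, 3.14, 3.14].

### API

Orientations are given as a unit quaternion [x, y, z, w].
In Python, from bench import * gives the robot as it stands.
- The arm moves only by the tool step_arm, never from a script. Its arguments are lists of equal length, an entry for each row: "delta_pos": the shift along the world's x, y, z in units of 25 mm (1.0 is 25 mm), a list of three; "turn": the turn about the world's z in units of 0.12 rad (1.0 is 0.12 rad). In form: {"delta_pos": [[tx, ty, tz], ...], "turn": [turn, ...]}. A call has 1 to 12 rows; each row shifts and turns the commanded pose from where the row before left it; what a row does not reach is not made up. A row lasts 1/10 s, in which the tool goes at most 50 mm and 8.59 degrees, less where a joint would pass 70% of its speed; a pose out of reach is approached as far as the arm can. A call with a number of a shift or a turn outside -1 to 1 is refused whole. A call with a gripper value outside its range is refused whole. "grip" is the closure, from 0 (fully open) to 1 (shut), set as the call begins (left out, the last holds). The fingers move at their own pace and stop on an object; "newtons" is the grip in N (left out, the last holds). Time passes only in rows, so rows that do not move let the fingers close. It gives the time, the measured TCP pose, the force, the opening and the grip force at its end, in the units of the state.
- read_state(): the state, without advancing time (a new reading comes with each control period).
- camera(name): name is "scene" or "top" or "wrist"; returns a dict with "image" (384x512x3 uint8, red, green, blue), "z_map" (384x512 float32, m along the optical axis (not along the pixel's ray), 0 where there is no reading), "mtx" (3x3 intrinsics, pixels), "dist" ([k1, k2, p1, p2, k3] as OpenCV has them; the pictures are not rectified), "view" (4x4, takes a point from world to camera coordinates). Camera axes: x right, y up, looking along -z (the intrinsics and any distortion apply to the point x, -y, -z); pixel columns grow to the right and rows downward; lengths in m; the calibration is good to about 2 mm. A picture is of the moment at which its call begins.
- close_job(): hands the job in; it is judged then, once.
The state is a dict: "time": time; "joint_positions": joint angles; "joint_vel": joint speeds; "joint_torque": joint torques, N m; "ee_pos": TCP position; "eef_rot": TCP orientation; "ft_force": force on the tool from outside, world axes, zero at the start; "torque": the same for the moment, N m; "width": finger opening in m; "grip_force": force on a finger pad.
Only numpy, scipy, OpenCV 4.12 (cv2) and the standard library are available. Lean on these libraries where they do the work, as an engineer would, in place of code of your own. Each camera call takes 0.05 s, during which the arm holds its last target. There are 200 camera calls.

## Working session

There is one attempt and no reset: what is moved stays moved. The work goes in short steps, Python scripts to look and compute and a tool call to move; the robot and the scene stay as the last step left them, time stands still between calls to the robot, and variables do not carry over. Pictures are saved under pics/ and viewed, at most 10 in all, crops included, and the job is handed in when it is done.

Besides the shell and the picture viewer there is one more tool, called after "Emit:" as name(argument=value, ...) on one line, values as JSON. step_arm: Moves the arm, as the interface text tells. Shifts and turns lie within -1 to 1; 1 stands for 25 mm of shift or 0.12 rad of turn. Its arguments: {"type":"object","properties":{"delta_pos":{"type":"array"},"turn":{"type":"array"},"grip":{"type":"number"},"newtons":{"type":"number"}},"required":["delta_pos","turn"]}

```bash
mkdir -p pics
cat > h.py <<'E'
from bench import *
import numpy as np, cv2
def cloud(c):
    z=c["z_map"]; h,w=z.shape
    u,v=np.meshgrid(np.arange(w),np.arange(h))
    p=cv2.undistortPoints(np.stack([u,v],-1).reshape(-1,1,2).astype(np.float64),c["mtx"],c["dist"]).reshape(h,w,2)
    P=np.stack([p[...,0]*z,-p[...,1]*z,-z,np.ones_like(z)],-1)
    W=P@np.linalg.inv(c["view"]).T
    W=W[...,:3]; W[z<=0]=np.nan
    return W
def save(n,im,s=1):
    cv2.imwrite("pics/"+n,cv2.resize(im[...,::-1],None,fx=s,fy=s,interpolation=cv2.INTER_CUBIC))
E
python3 - <<'E'
from h import *
import pickle
d={n:camera(n) for n in("scene","top")}
pickle.dump(d,open("d0.pkl","wb"))
for n in d: save(n+"0.png",d[n]["image"],1.5); print(n,np.linalg.inv(d[n]["view"])[:3].round(3).tolist(),d[n]["mtx"].tolist())
s=read_state(); print(s["ee_pos"],s["eef_rot"],s["width"],s["time"])
E
```

```text
scene [[-0.305, -0.594, 0.745, 1.497], [0.952, -0.2, 0.23, 0.33], [0.012, 0.779, 0.627, 0.967]] [[446.0205324009328, 0.0, 253.97329079624132], [0.0, 446.0205324009328, 203.5064372314218], [0.0, 0.0, 1.0]]
top [[0.005, 0.999, -0.033, 0.48], [-1.0, 0.004, -0.025, -0.002], [-0.025, 0.033, 0.999, 1.283]] [[410.3088344765985, 0.0, 255.5205686062348], [0.0, 410.3088344765985, 197.83089776313545], [0.0, 0.0, 1.0]]
[ 0.15984049 -0.60384707  0.22181723] [ 9.91638570e-01  1.29044655e-01 -1.13412657e-04 -6.40476748e-04] 0.08706516884473203 0.1
```

View pics/scene0.png

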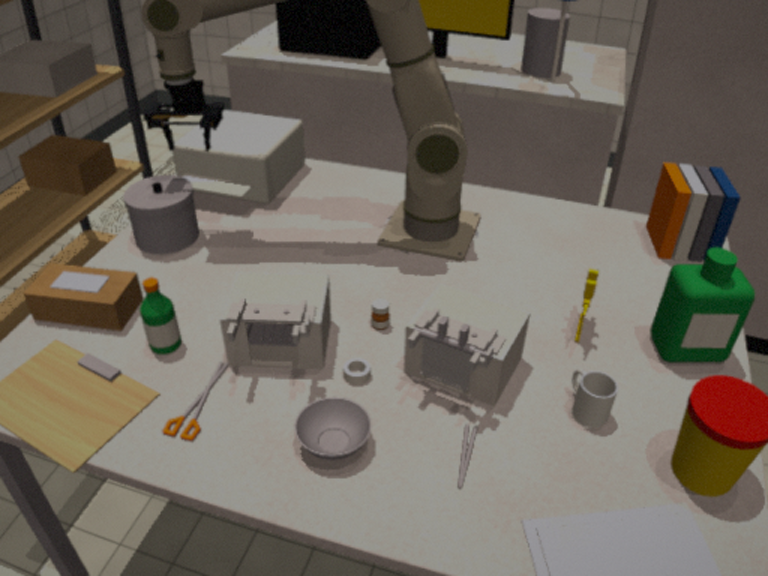

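View pics/top0.png

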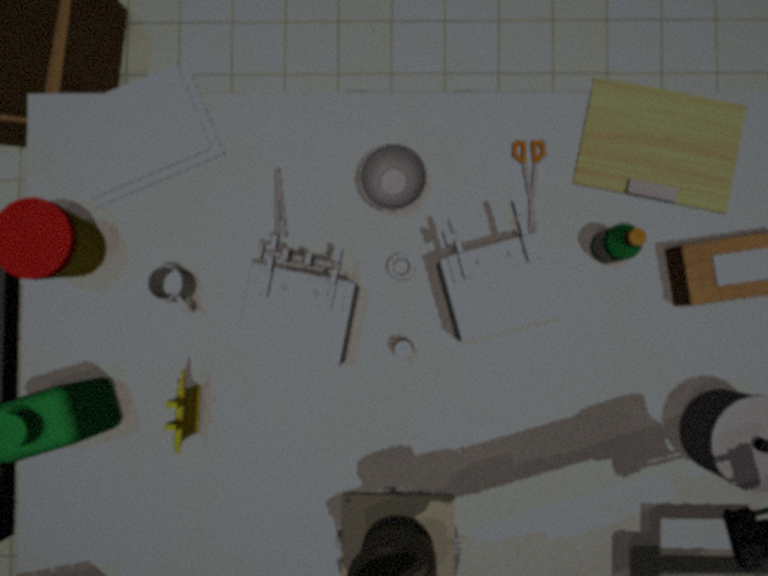

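The scene picture shows two cabinets: the left one (275,335) has no door, and the right one (465,345) carries a grey metal door. The yellow thing at (585,305), top (183,410), is a possible decoy. I'll enlarge to confirm and get heights.

Run:
```python
from h import *
import pickle
d=pickle.load(open("d0.pkl","rb"))
a=d["scene"]["image"][175:275,140:420]; b=d["top"]["image"][125:250,150:380]
a=cv2.resize(a,(800,286),interpolation=cv2.INTER_CUBIC); b=cv2.resize(b,(575,312),interpolation=cv2.INTER_CUBIC)
b=cv2.copyMakeBorder(b,0,0,0,225,cv2.BORDER_CONSTANT)
im=np.clip(np.vstack([a,b]).astype(float)*1.4,0,255).astype(np.uint8)
save("crop1.png",im)
# height map merged from both views
for n in d:
    W=cloud(d[n]); pickle.dump(W,open(n+"_W.pkl","wb"))
    for nm,(y0,y1) in dict(L=(.0,.3),R=(-.35,-.02)).items():
        m=(W[...,0]>.3)&(W[...,0]<.75)&(W[...,1]>y0)&(W[...,1]<y1)
        P=W[m]
        for lo,hi in((.11,.135),(.138,.15),(.15,.165),(.165,.22)):
            Q=P[(P[:,2]>lo)&(P[:,2]<hi)]
            if len(Q)>3: print(n,nm,lo,len(Q),Q.min(0).round(3),Q.max(0).round(3),np.median(Q,0).round(3), cv2.minAreaRect(Q[:,:2].astype(np.float32)*1000))
```

```text
scene L 0.11 2213 [0.386 0.084 0.11 ] [0.628 0.3   0.135] [0.484 0.202 0.127] ((509.57958984375, 191.8267059326172), (203.16058349609375, 219.34506225585938), 79.36174011230469)
scene L 0.138 244 [0.491 0.108 0.138] [0.632 0.264 0.15 ] [0.587 0.204 0.144] ((563.8973999023438, 190.47232055664062), (157.62911987304688, 119.37783813476562), 78.7781982421875)
scene L 0.15 341 [0.538 0.107 0.15 ] [0.63  0.263 0.165] [0.59  0.189 0.154] ((587.32958984375, 185.16461181640625), (157.91465759277344, 71.93783569335938), 78.81342315673828)
scene L 0.165 150 [0.571 0.156 0.165] [0.604 0.212 0.199] [0.592 0.184 0.186] ((586.9554443359375, 184.11717224121094), (55.019474029541016, 24.386320114135742), 79.04135131835938)
scene R 0.11 2133 [ 0.432 -0.31   0.11 ] [ 0.696 -0.073  0.135] [ 0.539 -0.189  0.127] ((567.3148803710938, -183.1593475341797), (232.43968200683594, 202.97259521484375), 15.217731475830078)
scene R 0.138 174 [ 0.546 -0.246  0.138] [ 0.698 -0.078  0.15 ] [ 0.626 -0.12   0.143] ((619.4139404296875, -160.23455810546875), (121.7359619140625, 151.35694885253906), 15.949951171875)
scene
[... 752 characters left out ...]
 0.256 0.198] [0.588 0.195 0.192] ((592.1415405273438, 204.52630615234375), (100.22053527832031, 22.589879989624023), 80.84907531738281)
top R 0.11 3980 [ 0.436 -0.312  0.11 ] [ 0.689 -0.079  0.135] [ 0.537 -0.194  0.126] ((567.9923095703125, -187.2836151123047), (220.3016815185547, 201.10311889648438), 15.463662147521973)
top R 0.138 259 [ 0.553 -0.25   0.138] [ 0.697 -0.082  0.15 ] [ 0.62  -0.127  0.143] ((623.8589477539062, -163.14239501953125), (115.84576416015625, 150.23277282714844), 15.20087718963623)
top R 0.15 160 [ 0.6   -0.236  0.15 ] [ 0.697 -0.082  0.165] [ 0.644 -0.112  0.153] ((647.1831665039062, -156.61764526367188), (67.55313110351562, 148.99571228027344), 15.09464168548584)
```

View pics/crop1.png

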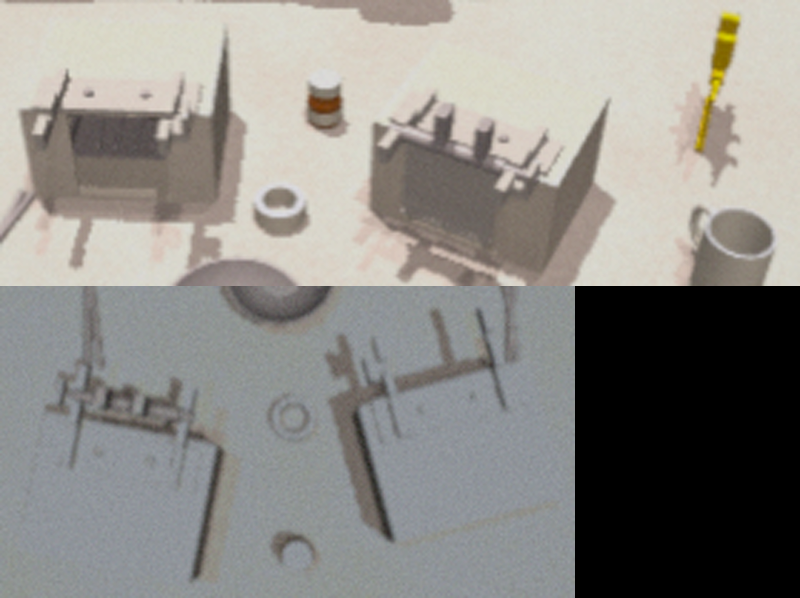

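The crop shows the metal door on the right scene cabinet: its two grip plates are at crop (445,125) and (483,138), barrel below them. The door-shaped candidates are this one and the yellow one at (715,80). Only the grey metal one hangs on the empty cabinet, so that is the door. The left cabinet has bare bracket slots and contents inside, so it is cab_full. I'll take wrist views of it first.

Emit:
step_arm(delta_pos=[[0,0,1],[0,0,1],[0,0,1],[0,0,1],[1,0.9,0.5],[1,0.9,0.5],[1,0.9,0.5],[1,0.9,0.5],[1,0.9,0.5],[1,0.9,0.5],[1,0.9,0.5],[1,0.9,0.5]], turn=[0,0,0,0,0,0,0,0,0,0,0,0], grip=0, newtons=40)

```text
time: 1.3
ee_pos: [0.3607, -0.4231, 0.4228]
eef_rot: [0.992, 0.129, -0.0, -0.0]
ft_force: [1.2, -0.6, 0.2]
width: 0.0871
grip_force: 0.0
```

Emit:
step_arm(delta_pos=[[1,0.9,0],[1,0.9,0],[1,0.9,0],[1,0.9,0],[1,0.9,0],[1,0.9,0],[1,0.9,0],[1,0.9,0],[1,0.9,0],[1,0.9,0],[0,0,0],[0,0,0]], turn=[0,0,0,0,0,0,0,0,0,0,0,0])

```text
time: 2.5
ee_pos: [0.6103, -0.1985, 0.4217]
eef_rot: [0.992, 0.13, -0.001, -0.0]
ft_force: [-0.8, -0.6, 0.8]
width: 0.0871
grip_force: 0.0
```

Run:
```python
from h import *
import pickle
c=camera("wrist"); pickle.dump(c,open("w1.pkl","wb")); save("w1.png",c["image"],1.5)
print(np.linalg.inv(c["view"])[:3].round(3).tolist())
s=read_state(); print(s["ee_pos"],s["eef_rot"],s["time"])
W=cloud(c)
P=W[np.isfinite(W[...,2])]; print(len(P))
for lo,hi in((.11,.135),(.138,.15),(.15,.155),(.155,.17)):
    Q=P[(P[:,2]>lo)&(P[:,2]<hi)&(P[:,1]<0)&(P[:,1]>-.34)]
    if len(Q)>3: print(lo,len(Q),np.median(Q,0).round(3),cv2.minAreaRect(Q[:,:2].astype(np.float32)*1000))
```

```text
[[0.257, 0.93, 0.265, 0.681], [-0.967, 0.247, 0.07, -0.18], [-0.0, -0.274, 0.962, 0.583]]
[ 0.60981378 -0.19959155  0.42216398] [ 9.91653006e-01  1.28934658e-01 -4.09703405e-04  4.97414501e-05] 2.55
195807
0.11 11115 [ 0.538 -0.194  0.125] ((566.6258544921875, -186.4754638671875), (229.12765502929688, 200.97740173339844), 15.431424140930176)
0.138 825 [ 0.615 -0.122  0.141] ((619.2877197265625, -163.81602478027344), (115.57121276855469, 148.4633331298828), 15.613240242004395)
0.15 508 [ 0.644 -0.117  0.151] ((643.1116333007812, -159.36532592773438), (67.40365600585938, 143.72164916992188), 15.540630340576172)
0.155 103 [ 0.623 -0.088  0.16 ] ((623.265625, -87.86441040039062), (27.207412719726562, 6.53472900390625), 17.24298858642578)
```

View pics/w1.png

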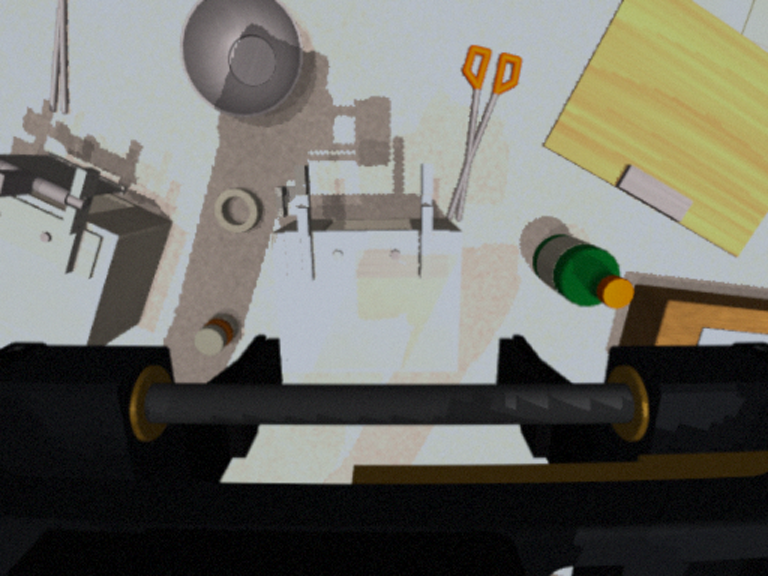

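Wrist view: cab_full lugs at (308,220) and (422,220), keeper at (285,205), and both slots visible. Next I look at the door from closer.

Emit:
step_arm(delta_pos=[[-0.1,1,0],[-0.1,1,0],[-0.1,1,0],[-0.1,1,0],[-0.1,1,0],[-0.1,1,0],[-0.1,1,0],[-0.1,1,0],[-0.1,1,0],[-0.1,1,0],[-0.1,1,0],[-0.1,1,0]], turn=[-0.25,-0.25,-0.25,-0.25,-0.25,-0.25,-0.25,-0.25,-0.25,-0.25,-0.25,-0.25])

```text
time: 3.75
ee_pos: [0.5797, 0.1001, 0.4229]
eef_rot: [0.999, -0.052, 0.0, 0.0]
ft_force: [0.4, -0.5, 0.1]
width: 0.0869
grip_force: 0.0
```

Emit:
step_arm(delta_pos=[[-0.1,0.9,-0.8],[-0.1,0.9,-0.8],[-0.1,0.9,-0.8],[0,0.6,0],[0,0,0],[0,0,0]], turn=[-0.25,-0.25,-0.25,0,0,0])

```text
time: 4.35
ee_pos: [0.5732, 0.1822, 0.364]
eef_rot: [0.995, -0.096, 0.001, -0.0]
ft_force: [0.5, 0.1, 0.3]
width: 0.0875
grip_force: 0.0
```

```bash
cat > fit.py <<'E'
from h import *
import pickle,sys
def ana(W,yaw0,c0,label):
    P=W[np.isfinite(W[...,2])]
    P=P[np.linalg.norm(P[:,:2]-c0,axis=1)<.2]
    roof=P[(P[:,2]>.115)&(P[:,2]<.132)]
    r=cv2.minAreaRect(roof[:,:2].astype(np.float32)*1000)
    e=np.array([np.cos(yaw0),np.sin(yaw0)]); f=np.array([-e[1],e[0]])
    Q=P-np.r_[c0,0]; u=Q[:,:2]@e; v=Q[:,:2]@f; z=P[:,2]
    print(label,'roof',np.round(r[0],1),np.round(r[1],1),round(r[2],2))
    for nm,zl,zh in(('lug',.1485,.156),('keep',.157,.165),('plate',.186,.2)):
        m=(z>zl)&(z<zh)
        if m.sum()<5: continue
        # cluster in v
        s=np.sort(v[m]); b=np.where(np.diff(s)>.006)[0]
        ed=np.r_[-1,b,len(s)-1]
        for i in range(len(ed)-1):
            lo,hi=s[ed[i]+1],s[ed[i+1]]
            k=m&(v>=lo)&(v<=hi)
            if k.sum()<5: continue
            uu=u[k]*1000
            print(' ',nm,k.sum(),'v',round(lo*1000,1),round(hi*1000,1),'u pct0/2/98/100',np.percentile(uu,[0,2,98,100]).round(1),'z',np.median(z[k]).round(4),
              'slope',np.round(np.polyfit(u[k],v[k],1)[0],3))
E
python3 - <<'E'
from fit import *
c=camera("wrist"); pickle.dump(c,open("w2.pkl","wb")); save("w2.png",c["image"],1.5)
s=read_state(); print(s["ee_pos"],s["eef_rot"],s["time"])
A=np.array
for n,W in(("w1",cloud(pickle.load(open("w1.pkl","rb")))),("w2",cloud(c)),("top",pickle.load(open("top_W.pkl","rb"))),("scene",pickle.load(open("scene_W.pkl","rb")))):
    if n!="w2": ana(W,.269,A([.643,-.16]),n+" full")
    if n!="w1": ana(W,-.187,A([.588,.184]),n+" empty")
E
```

```text
[0.57331774 0.18178698 0.36390384] [ 9.95362172e-01 -9.61937016e-02  9.57625067e-04  2.16240745e-05] 4.4
w1 full roof [ 566.5 -186.8] [228.9 200.8] 15.26
  lug 264 v -71.4 -61.8 u pct0/2/98/100 [-33.3 -33.   33.4  33.8] z 0.1512 slope 0.02
  lug 282 v 50.4 60.9 u pct0/2/98/100 [-33.5 -33.3  33.7  33.8] z 0.1511 slope 0.008
  lug 19 v 71.8 72.5 u pct0/2/98/100 [-12.7 -12.1  14.   14.5] z 0.1513 slope 0.005
  keep 94 v 71.8 78.4 u pct0/2/98/100 [-13.4 -13.2  13.6  13.7] z 0.16 slope 0.019
w2 empty roof [526. 186.] [200.2 181. ] 79.05
  lug 978 v -78.9 12.4 u pct0/2/98/100 [-37.3 -34.1  28.   30.5] z 0.1518 slope 0.01
  lug 622 v 26.4 76.1 u pct0/2/98/100 [-37.8 -36.2  28.6  30. ] z 0.1513 slope 0.001
  keep 19 v -29.0 -17.9 u pct0/2/98/100 [-11.4 -10.    7.4   7.4] z 0.1636 slope -0.395
  keep 21 v 12.1 22.9 u pct0/2/98/100 [-12.9 -12.5   7.4   7.4] z 0.1614 slope 0.342
  keep 120 v 67.1 73.5 u pct0/2/98/100 [-17.4 -16.8   9.9   9.9] z 0.1601 slope 0.01
  plate 217 v -29.8 -18.1 u pct0/2/98/100 [-14.7 -14.3   7.2   7.4] z 0.192 slope 0.007
  plate 199 v 12.2 23.6 u pct0/2/98/100 [-14.3
[... 1151 characters left out ...]
0 [-31.1 -29.9  38.5  39.2] z 0.1522 slope -0.009
  keep 18 v 76.3 82.4 u pct0/2/98/100 [-12.  -11.7  16.2  16.4] z 0.1617 slope 0.006
scene empty roof [509.2 192. ] [203.2 218.8] 79.6
  lug 286 v -77.9 80.0 u pct0/2/98/100 [-37.4 -33.7  31.   34.5] z 0.1527 slope -0.088
  keep 22 v -37.7 -15.2 u pct0/2/98/100 [-8.5 -7.2 11.1 11.3] z 0.1608 slope 0.156
  keep 15 v 11.2 29.4 u pct0/2/98/100 [-10.5  -9.9  10.7  11. ] z 0.1596 slope -0.376
  keep 22 v 69.9 76.3 u pct0/2/98/100 [-17.9 -16.   13.7  13.8] z 0.1618 slope 0.048
  plate 38 v -27.5 -15.0 u pct0/2/98/100 [-12.7 -12.5  10.1  10.1] z 0.1925 slope -0.053
  plate 38 v 13.7 27.3 u pct0/2/98/100 [-13.2 -12.9  10.4  11.2] z 0.1929 slope 0.043
```

View pics/w2.png

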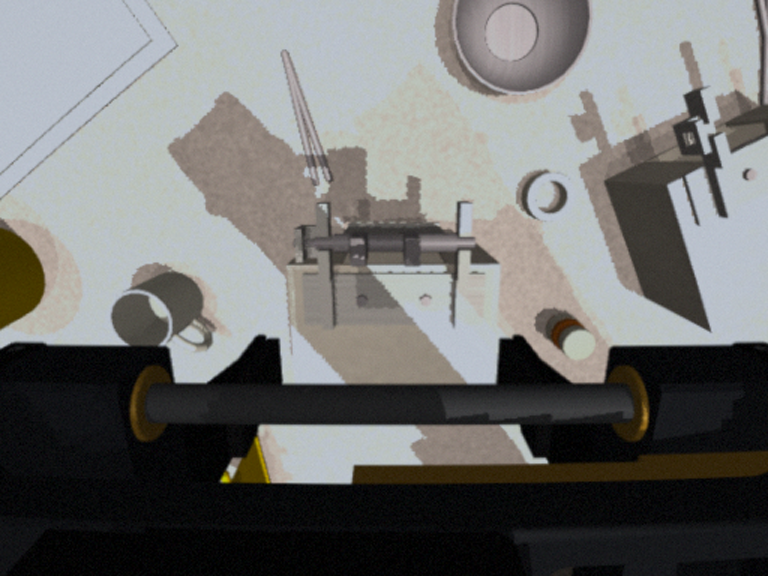

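Wrist view 2: grip plates at (358,250) and (412,250), barrel, lugs at (323,250) and (463,250). Plate tops measure 0.192 (expected 0.193) and lug tops 0.151 (expected 0.152), so the heights agree. Averaged over the three cameras, the door origin is (0.585, 0.175) at yaw -0.187.

Emit:
step_arm(delta_pos=[[0.47,-0.27,0],[0,0,-0.9],[0,0,-0.9],[0,0,-0.9],[0,0,-0.9],[0,0,-0.9],[0,0,-0.8],[0,0,-0.5],[0,0,0],[0,0,0]], turn=[0.04,0,0,0,0,0,0,0,0,0], newtons=30)

```text
time: 5.4
ee_pos: [0.5849, 0.1761, 0.2184]
eef_rot: [0.996, -0.093, 0.0, -0.0]
ft_force: [0.1, 0.9, 0.7]
width: 0.0868
grip_force: 0.0
```

Run:
```python
from fit import *
s=read_state(); print(s["ee_pos"],2*np.arctan2(s["eef_rot"][1],s["eef_rot"][0]),s["time"],s["ft_force"])
c=camera("wrist"); save("w3.png",c["image"],1.5)
W=cloud(c); np.save("w3.npy",W)
ana(W,-.187,np.array([.588,.184]),"w3")
```

```text
[0.5849208  0.17613857 0.21839172] -0.18697521411913157 5.4 [0.14555955 0.8622866  0.67519831]
w3 roof [533.6 184.9] [201.2 169.1] 79.85
  lug 2253 v -79.2 12.8 u pct0/2/98/100 [-37.2 -31.5  27.9  30.5] z 0.1518 slope -0.239
  lug 1379 v 26.6 73.8 u pct0/2/98/100 [-37.5 -33.7  29.5  30.7] z 0.1512 slope 0.037
  keep 51 v -29.3 -17.6 u pct0/2/98/100 [0.7 1.5 7.6 7.8] z 0.162 slope -1.061
  keep 65 v 12.3 24.1 u pct0/2/98/100 [-13.8 -12.6   7.7   7.7] z 0.1609 slope 0.373
  keep 305 v 67.3 74.3 u pct0/2/98/100 [-18.  -16.8  10.2  10.8] z 0.16 slope 0.011
  plate 569 v -29.5 -17.6 u pct0/2/98/100 [-14.2 -13.4   7.5   7.8] z 0.1921 slope -0.006
  plate 582 v 12.3 24.7 u pct0/2/98/100 [-14.2 -13.6   7.5   7.9] z 0.192 slope 0.002
```

View pics/w3.png

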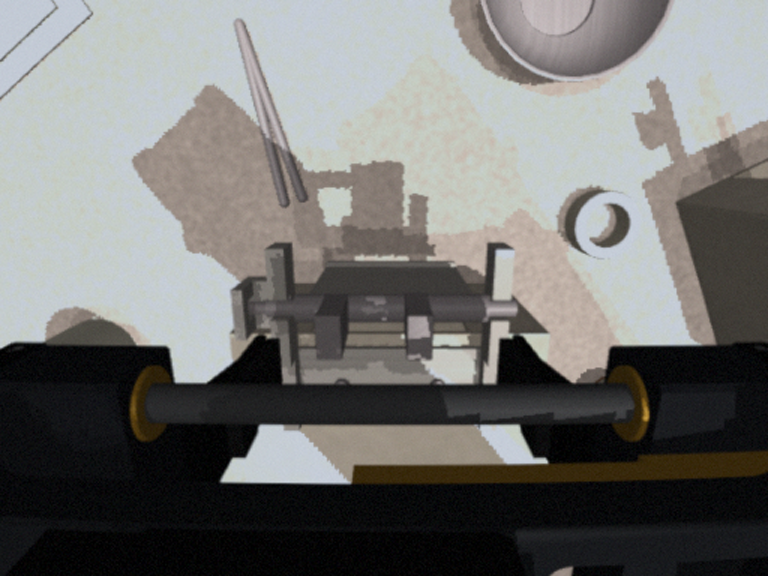

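w3 shows the plates between the open fingers, at (330,330) and (418,335). Descending the rest of the way.

Emit:
step_arm(delta_pos=[[0,-0.04,-0.8],[0,0,-0.8],[0,0,-0.7],[0,0,0]], turn=[0,0,0,0])

```text
time: 5.85
ee_pos: [0.5837, 0.1751, 0.1589]
eef_rot: [0.996, -0.093, -0.001, 0.001]
ft_force: [1.2, -0.2, -0.1]
width: 0.0873
grip_force: 0.0
```

Emit:
step_arm(delta_pos=[[0,0,0],[0,0,0],[0,0,0],[0,0,0],[0,0,0],[0,0,0],[0,0,0],[0,0,0]], turn=[0,0,0,0,0,0,0,0], grip=1, newtons=30)

```text
time: 6.65
ee_pos: [0.5847, 0.1746, 0.1611]
eef_rot: [0.996, -0.094, 0.001, 0.001]
ft_force: [-1.2, -2.5, 6.1]
width: 0.0376
grip_force: 30.0
```

Pinched at 38 mm, so the pin is fully back. Lifting.

Emit:
step_arm(delta_pos=[[0,0,0.1],[0,0,0.2],[0,0,0.3],[0,0,0.4],[0,0,0.5],[0,0,0.5],[0,0,0.5]], turn=[0,0,0,0,0,0,0])

```text
time: 7.35
ee_pos: [0.5843, 0.1757, 0.2241]
eef_rot: [0.996, -0.093, 0.0, -0.0]
ft_force: [-0.2, 0.3, -3.4]
width: 0.0379
grip_force: 30.0
```

Emit:
step_arm(delta_pos=[[0,0,0.9],[0,0,0.9],[0,0,0.9],[0,0,0.9],[0,0,0.2],[0,0,0],[0,0,0],[0,0,0]], turn=[0,0,0,0,0,0,0,0])

```text
time: 8.15
ee_pos: [0.5838, 0.1753, 0.3162]
eef_rot: [0.996, -0.093, -0.001, 0.0]
ft_force: [0.8, -0.1, -4.0]
width: 0.0376
grip_force: 30.0
```

Run:
```python
from fit import *
s=read_state(); print(s["ee_pos"],2*np.arctan2(s["eef_rot"][1],s["eef_rot"][0]),s["time"],s["ft_force"],s["width"])
c=camera("wrist"); pickle.dump(c,open("w4.pkl","wb")); save("w4.png",c["image"],1.5)
W=cloud(c); s=read_state(); P=W[np.isfinite(W[...,2])]
e=np.array([np.cos(.187),-np.sin(.187)]); f=np.array([-e[1],e[0]])
Q=P-s["ee_pos"]; u=Q[:,:2]@e; v=Q[:,:2]@f; z=Q[:,2]
for lo,hi in((-.03,-.012),(-.012,-.004),(.02,.04)):
    m=(z>lo)&(z<hi)&(abs(v)<.12)&(u>-.03)&(u<.06)
    print(lo,m.sum(),np.percentile(u[m],[1,50,99]).round(4),np.percentile(v[m],[1,50,99]).round(4),np.median(z[m]).round(4)) if m.sum() else 0
```

```text
[0.58381985 0.17527188 0.31621582] -0.18641287495574366 8.15 [ 0.75714807 -0.07788843 -4.01937862] 0.03764310741158292
-0.03 735 [0.0008 0.0055 0.0064] [-0.069   0.0118  0.0688] -0.0138
-0.012 1683 [-0.0084  0.0017  0.0091] [-0.0647 -0.0022  0.0558] -0.0086
0.02 1782 [-0.0118  0.0085  0.0104] [-0.0306  0.0059  0.0289] 0.03
```

View pics/w4.png

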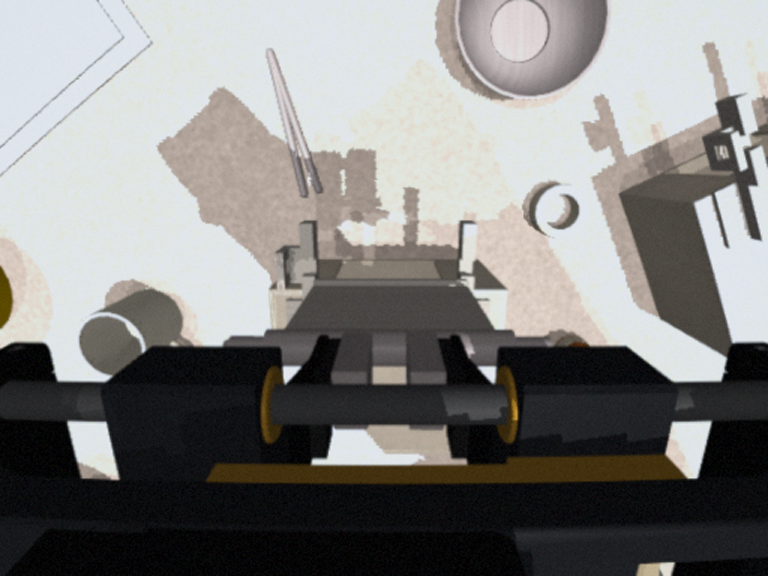

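w4 shows the door lifted, held by both pinched plates at (350,360) and (425,360), with the journals centred. The empty bracket lies below it at (310,245) and (467,245). Now carrying it to the full cabinet. The target TCP, taken from relative measurements in all three cameras, is about (0.6457, -0.1634) at yaw 0.271.

Emit:
step_arm(delta_pos=[[0.1,-0.5,0],[0.2,-0.9,0],[0.2,-1,0],[0.2,-1,0],[0.2,-1,0],[0.2,-1,0],[0.2,-1,0],[0.2,-1,0],[0.2,-1,0],[0.2,-1,0],[0.2,-1,0],[0.2,-1,0]], turn=[0,0.4,0.4,0.4,0.4,0.4,0.4,0.4,0.4,0.4,0.22,0])

```text
time: 9.4
ee_pos: [0.6415, -0.1119, 0.3172]
eef_rot: [0.991, 0.136, -0.0, 0.0]
ft_force: [0.0, 1.1, -4.4]
width: 0.0374
grip_force: 30.0
```

Emit:
step_arm(delta_pos=[[0.18,-1,0],[0,-0.8,0],[0,-0.36,0],[0,0,0],[0,0,0],[0,0,0]], turn=[0,0,0,0,0,0])

```text
time: 10.0
ee_pos: [0.6463, -0.1618, 0.3178]
eef_rot: [0.991, 0.137, 0.0, -0.0]
ft_force: [-0.2, 0.9, -4.0]
width: 0.0377
grip_force: 30.0
```

```bash
cat > st.py <<'E'
from bench import *
import numpy as np
s=read_state(); d=s["ee_pos"]-np.array([.643,-.16,0])
e=np.array([.9635,.2677]); f=np.array([-.2677,.9635])
F=s["ft_force"]
print("t",s["time"],"p",s["ee_pos"].round(4),"yaw",round(2*np.arctan2(s["eef_rot"][1],s["eef_rot"][0]),4),"u,v mm",(d[:2]@e*1000).round(1),(d[:2]@f*1000).round(1),"Fu,Fv,Fz",(F[:2]@e).round(1),(F[:2]@f).round(1),F[2].round(1),"w",round(s["width"],4),"T",np.round(s["torque"],2))
E
python3 st.py
python3 - <<'E'
from fit import *
c=camera("wrist"); save("w5.png",c["image"],1.5); np.save("w5.npy",cloud(c))
ana(cloud(c),.271,np.array([.643,-.16]),"w5")
E
python3 st.py
```

```text
t 10.0 p [ 0.6463 -0.1618  0.3178] yaw 0.2741 u,v mm 2.7 -2.6 Fu,Fv,Fz 0.0 1.0 -4.0 w 0.0377 T [ 0.03  0.02 -0.03]
w5 roof [ 560. -183.] [223.2 200.2] 9.55
  lug 281 v -70.5 -60.2 u pct0/2/98/100 [-21.6 -17.7  33.2  34. ] z 0.1512 slope 0.053
  lug 278 v 50.6 61.1 u pct0/2/98/100 [-18.1 -14.7  34.   34.2] z 0.1512 slope -0.059
  lug 29 v 71.7 76.8 u pct0/2/98/100 [-13.9 -13.3  14.3  14.4] z 0.1534 slope 0.065
  keep 150 v 71.6 78.2 u pct0/2/98/100 [-13.5 -13.2  14.1  14.5] z 0.1603 slope 0.007
t 10.05 p [ 0.6464 -0.1619  0.3178] yaw 0.274 u,v mm 2.7 -2.7 Fu,Fv,Fz -0.4 0.3 -3.6 w 0.0374 T [ 0.03 -0.   -0.01]
```

View pics/w5.png

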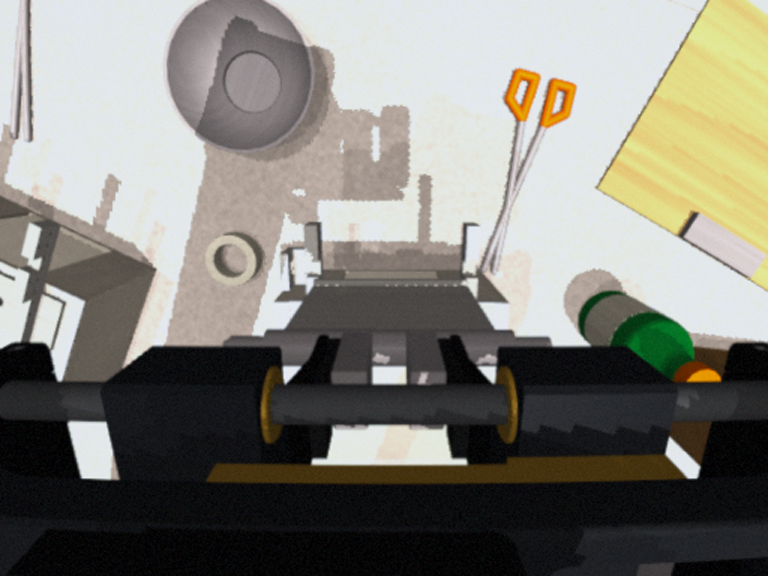

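w5: the door is above the bracket. Lugs show at (313,240) and (470,240), keeper at (295,265), in line with the journals. I'll shift slightly and come down to just above the lugs.

Emit:
step_arm(delta_pos=[[-0.02,-0.08,-0.5],[0,0,-0.9],[0,0,-0.9],[0,0,-0.9],[0,0,-0.9],[0,0,-0.7],[0,0,-0.4],[0,0,-0.2],[0,0,0],[0,0,0],[0,0,0]], turn=[0,0,0,0,0,0,0,0,0,0,0])

```text
time: 11.15
ee_pos: [0.6462, -0.1655, 0.1836]
eef_rot: [0.991, 0.136, 0.001, 0.0]
ft_force: [-0.3, -0.1, -2.8]
width: 0.0374
grip_force: 30.0
```

```bash
python3 st.py
```

```text
t 11.15 p [ 0.6462 -0.1655  0.1836] yaw 0.2721 u,v mm 1.6 -6.1 Fu,Fv,Fz -0.3 -0.0 -2.8 w 0.0374 T [-0.02 -0.02 -0.03]
```

Emit:
step_arm(delta_pos=[[0,0.02,-0.08],[0,0,-0.08],[0,0,-0.08],[0,0,-0.08],[0,0,-0.06],[0,0,-0.06],[0,0,0]], turn=[0,0,0,0,0,0,0])

```text
time: 11.85
ee_pos: [0.6456, -0.1649, 0.1713]
eef_rot: [0.991, 0.136, -0.0, -0.0]
ft_force: [-0.3, 0.1, -3.3]
width: 0.0375
grip_force: 30.0
```

Emit:
step_arm(delta_pos=[[0,0,-0.04],[0,0,-0.04],[0,0,0]], turn=[0,0,0])

```text
time: 12.15
ee_pos: [0.6456, -0.1649, 0.1694]
eef_rot: [0.991, 0.136, -0.0, 0.0]
ft_force: [0.0, -0.1, -3.9]
width: 0.0373
grip_force: 30.0
```

Emit:
step_arm(delta_pos=[[0,0,-0.04],[0,0,-0.04],[0,0,0]], turn=[0,0,0])

```text
time: 12.45
ee_pos: [0.6458, -0.165, 0.1675]
eef_rot: [0.991, 0.136, 0.0, 0.0]
ft_force: [0.4, 0.3, -3.2]
width: 0.0376
grip_force: 30.0
```

Emit:
step_arm(delta_pos=[[0,0,-0.04],[0,0,-0.04],[0,0,0]], turn=[0,0,0])

```text
time: 12.75
ee_pos: [0.6458, -0.1649, 0.1655]
eef_rot: [0.991, 0.136, 0.0, 0.0]
ft_force: [1.1, 0.8, -3.9]
width: 0.0374
grip_force: 30.0
```

Emit:
step_arm(delta_pos=[[0,0,-0.04],[0,0,-0.04],[0,0,0]], turn=[0,0,0])

```text
time: 13.05
ee_pos: [0.6458, -0.1649, 0.1635]
eef_rot: [0.991, 0.136, 0.0, 0.0]
ft_force: [1.4, 0.3, -4.3]
width: 0.0375
grip_force: 30.0
```

Emit:
step_arm(delta_pos=[[0,0,-0.03],[0,0,-0.03],[0,0,0]], turn=[0,0,0])

```text
time: 13.35
ee_pos: [0.6458, -0.1649, 0.162]
eef_rot: [0.991, 0.136, 0.0, 0.0]
ft_force: [0.1, 0.0, -3.0]
width: 0.0377
grip_force: 30.0
```

Emit:
step_arm(delta_pos=[[0,0,-0.03],[0,0,0]], turn=[0,0])

```text
time: 13.55
ee_pos: [0.6458, -0.165, 0.1616]
eef_rot: [0.991, 0.136, 0.0, 0.0]
ft_force: [0.9, -0.1, -0.3]
width: 0.0373
grip_force: 30.0
```

Emit:
step_arm(delta_pos=[[0,0,-0.03],[0,0,0]], turn=[0,0])

```text
time: 13.75
ee_pos: [0.6459, -0.165, 0.1612]
eef_rot: [0.991, 0.136, 0.0, 0.0]
ft_force: [-0.7, -0.6, 3.5]
width: 0.0376
grip_force: 30.0
```

Emit:
step_arm(delta_pos=[[0,0,-0.03],[0,0,0]], turn=[0,0])

```text
time: 13.95
ee_pos: [0.646, -0.165, 0.1611]
eef_rot: [0.991, 0.136, 0.001, 0.0]
ft_force: [-2.2, 0.2, 8.0]
width: 0.0375
grip_force: 30.0
```

Contact force rises at z = 0.161, the same TCP height as in the grasp, so the door is seated in both slots. On the lug tops it would have stopped near 0.171. I'll ease the press and release.

Emit:
step_arm(delta_pos=[[0,0,0.04],[0,0,0]], turn=[0,0])

```text
time: 14.15
ee_pos: [0.6459, -0.165, 0.1612]
eef_rot: [0.991, 0.136, 0.0, 0.0]
ft_force: [-0.3, -0.9, 5.2]
width: 0.0374
grip_force: 30.0
```

Emit:
step_arm(delta_pos=[[0,0,0],[0,0,0],[0,0,0],[0,0,0],[0,0,0],[0,0,0],[0,0,0],[0,0,0]], turn=[0,0,0,0,0,0,0,0], grip=0)

```text
time: 14.95
ee_pos: [0.6456, -0.1653, 0.1606]
eef_rot: [0.991, 0.135, -0.0, 0.0]
ft_force: [-0.0, -0.3, 0.5]
width: 0.0856
grip_force: 0.0
```

Emit:
step_arm(delta_pos=[[0,0,0.2],[0,0,0.5],[0,0,0.9],[0,0,0.9],[0,0,0.9],[0,0,0.9],[0,0,0.9],[-0.6,-0.2,0.9],[-0.6,-0.2,0.9],[0,0,0],[0,0,0]], turn=[0,0,0,0,0,0,0,0,0,0,0])

```text
time: 16.05
ee_pos: [0.6159, -0.175, 0.3372]
eef_rot: [0.991, 0.135, 0.001, 0.0]
ft_force: [-0.9, -0.2, -0.7]
width: 0.087
grip_force: 0.0
```

```bash
python3 - <<'E'
from fit import *
c=camera("wrist"); W=cloud(c)
ana(W,.271,np.array([.643,-.16]),"w6")
s=camera("scene")["image"][150:290,130:330]
a=cv2.resize(c["image"],(600,450))[80:330,120:500]; a=cv2.resize(a,(456,300)); s=cv2.resize(s,(430,300),interpolation=cv2.INTER_CUBIC)
save("end.png",np.hstack([a,s])[:, :800])
E
python3 st.py
```

```text
w6 roof [ 586.3 -180.6] [188.2 199.7] 15.27
  lug 846 v -76.5 -29.9 u pct0/2/98/100 [-33.7 -31.2  32.4  33.6] z 0.1516 slope -0.003
  lug 325 v -14.8 14.8 u pct0/2/98/100 [-7.2 -7.1  6.9  7. ] z 0.1531 slope -0.004
  lug 737 v 30.1 77.5 u pct0/2/98/100 [-33.7 -32.2  32.4  33.6] z 0.1512 slope 0.014
  keep 10 v -25.8 -15.7 u pct0/2/98/100 [10.1 10.2 10.5 10.5] z 0.1617 slope -14.954
  keep 12 v 14.8 25.2 u pct0/2/98/100 [ 7.3  7.8 10.5 10.5] z 0.1609 slope 2.109
  keep 143 v 71.7 78.4 u pct0/2/98/100 [-13.9 -13.6  14.   14.1] z 0.1601 slope 0.007
  plate 231 v -26.6 -15.9 u pct0/2/98/100 [-10.7 -10.6  10.2  10.7] z 0.1921 slope 0.008
  plate 243 v 14.7 26.9 u pct0/2/98/100 [-10.7 -10.5  10.3  10.4] z 0.1921 slope 0.039
t 16.15 p [ 0.6157 -0.1746  0.3353] yaw 0.2724 u,v mm -30.2 -6.8 Fu,Fv,Fz -0.1 0.6 -0.2 w 0.0873 T [-0.    0.    0.03]
```

View pics/end.png

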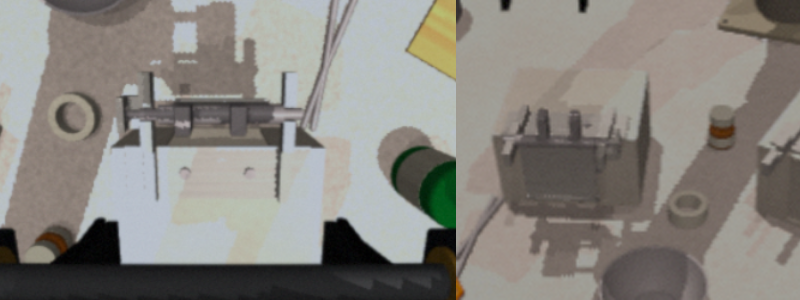

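The picture shows the door hanging straight on the full cabinet. Both plates are at their rest spacing, so the pin is fully out. Plate tops measure 0.192, so it is seated. Sideways it sits about -3 mm, within tolerance, and the pin tip is through the keeper at about 84.8 mm.

```bash
python3 -c "
from bench import *
print(close_job())"
```

```text
the job is handed in; nothing more can be done
None
```

The door now hangs on the full cabinet, seated in both slots with the pin sprung home through the keeper, by my last camera measurements; the job is handed in, and no verdict was returned.

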